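# Find the parts case that rattles and hold it out over the dish

## Robot

A 7-joint arm with a two-finger parallel gripper is mounted at the origin on the work surface. World frame = base frame: x ahead of the robot, y to its left, z up, the work surface at z = 0. Lengths are in m, angles in rad, forces in N, time in s.
With the tool pointing down it reaches from about 0.35 to 0.9 m from the base axis. Payload 8.1 kg.
Tool frame: the origin (TCP) lies at the very end of the fingers, on their centre line; the grasp point (between the pads) lies 19 mm behind it (hold_point_z is the distance from the TCP to the grasp point, in m); z points along the fingers, y is the line along which they close (so a half turn about z gives the same grasp; the last joint's range is limited). The gripper opens to 85 mm and grips with 20 to 120 N. Pads are 22 mm wide; open, the fingers measure 114 mm over their backs; the gripper's body (76 mm by 85 mm) begins 54 mm behind the grasp point. The pads swing forward as they close: fully open they stand 13 mm farther back than shut.
Start: joints at [-1.248, 0.434, 0.025, 1.573, -0.012, 1.134, -0.075], TCP at [0.258, 0.569, 0.231] pointing down, gripper open.
Joint ranges: [-2.62, 2.62], [-0.44, 2.09], [-1.27, 1.32], [0.08, 2.57], [-1.32, 4.46], [0.12, 2], [-2.74, 2.74]. Speed limits (rad/s): [2.22, 2.22, 3.01, 3.01, 3.14, 3.14, 3.14].

## Interface

Orientations are given as a rotation vector (axis times angle).
In Python, from plant import * gives the robot as it stands.
- The arm moves only by the tool arm_command, never from a script. Its argument "rows" is a list of rows, each an object with "twist": the turn, a rotation vector about the tool's x, y, z in degrees, a list of three; "slide": the shift along the tool's x, y, z in m, a list of three; "fingers": the finger opening in m, from 0 to 0.0854. In form: [{"twist": [ax, ay, az], "slide": [dx, dy, dz], "fingers": fingers}, ...]. A call has 1 to 5 rows; each row shifts and turns the commanded pose from where the row before left it, along the tool's axes as they then stand; what a row does not reach is not made up. A row lasts 1/10 s, in which the tool goes at most 50 mm and 8.59 degrees, less where a joint would pass 70% of its speed; a pose out of reach is approached as far as the arm can. A call with a gripper value outside its range is refused whole. The fingers move at their own pace and stop on an object; "force" is the grip in N (left out, the last holds). Time passes only in rows, so rows that do not move let the fingers close. It gives the time, the measured TCP pose, the force, the opening and the grip force at its end, in the units of the state.
- read_state(): the state, without advancing time (a new reading comes with each control period).
- read_camera(name): name is "scene" or "top"; returns a dict with "pixels" (384x512x3 uint8, red, green, blue), "fx", "fy", "cx", "cy" (pixels), "R" (3x3) and "t" (3): a world point X has camera coordinates R X + t. Camera axes: x right, y down, z forward; pixel columns grow to the right and rows downward; lengths in m; the calibration is good to about 2 mm. A picture is of the moment at which its call begins. There is no depth.
- close_job(): hands the job in; it is judged then, once.
The state is a dict: "time_s": time; "q": joint angles; "joint_vel": joint speeds; "joint_efforts": joint torques, N m; "ee_pos": TCP position; "ee_rot": TCP orientation; "force": force on the tool from outside, world axes, zero at the start; "wrist_torque": the same for the moment, N m; "width": finger opening in m; "grip_force": force on a finger pad.
Only numpy, scipy, OpenCV 4.12 (cv2) and the standard library are available. Lean on these libraries where they do the work, as an engineer would, in place of code of your own. Each camera call takes 0.05 s, during which the arm holds its last target. There are 200 camera calls.

## Task

One of the three closed parts cases on the rubber mat has a loose piece in it and rattles; pick them up one at a time and shake them to find out which, standing each silent one back upright about where it was. Then hold the rattling case out level and still above the middle of the round steel dish, about 15 cm above the bench, and finish while still holding it there; leave the wrench, the mug and the tape alone, and do not drop or tip over a case.

Things in the scene. Friction and masses are not known exactly. Their poses are not given: they have to be found in the camera images.
- middle_case (a point): centre (half-way up, 26 mm above the bench) of the case that starts in the middle of the 3 mm rubber mat, one of three look-alike loose, closed grey plastic parts cases, 130 long x 52 wide x 46 mm high; flat sides, black seam, steel end clips. x along its length, y across, z up. 0.35 to 0.6 kg: weights vary and tell nothing. This point is of the mat: it stays when the case is lifted
- left_case (a point): the same for the case in the left place (+y), 200 mm from the middle one. Grip a case across its 52 mm width at mid-length; 30 to 40 N holds it when shaken. In exactly one of the three, any of them, a steel slug of 0.28 kg is loose: it slides with little friction (a tilt of 6 degrees starts it) up to 41 mm either way along the case and knocks on the ends when shaken lengthways or rocked
- right_case (a point): the same for the case in the right place (-y). The loose slug cannot be seen. It stays near the end of the case it was last thrown to, so the moment on the wrist, at rest, differs by some 0.2 N m between a sharp stroke one way and a stroke back; in the two silent cases, packed tight, it stays the same
- dish_center (a point): centre of the mouth of the round steel parts dish, 130 mm across the rim and 26 mm high (this point is level with the rim), fixed to the bench by its magnet foot, on the far side of the cases from the robot
- wrench: bystander: steel open-end wrench 170 mm long lying on the bench; origin underneath its middle, x along it
- mug: bystander: white mug, 76 mm across, 90 mm high; origin at the centre of its underside
- tape: bystander: flat black roll of tape, 90 mm across, 24 mm high, hole 60 mm; origin at the centre of its underside

How it is judged:
By the outcome, as a careful person would: the job done as asked, in the order asked, and still so for the second after the job is handed in, while the arm keeps its last pose, push and grip.
It also fails if it takes over 72 s, if anything falls off the work surface, if the arm or the gripper's body presses on something with over 40 N, if the wrist force passes 120 N, or if a joint passes its speed limit or range.

## Working session

There is one attempt and no reset: what is moved stays moved. The work goes in short steps, Python scripts to look and compute and a tool call to move; the robot and the scene stay as the last step left them, time stands still between calls to the robot, and variables do not carry over. Pictures are saved under pics/ and viewed, at most 10 in all, crops included, and the job is handed in when it is done.

Besides the shell and the picture viewer there is one more tool, called after "Emit:" as name(argument=value, ...), one argument or row to a line, values as JSON. arm_command: Moves the arm, as the interface text tells. Its arguments: {"type":"object","properties":{"rows":{"type":"array","items":{"type":"object","properties":{"twist":{"type":"array","items":{"type":"number"}},"slide":{"type":"array","items":{"type":"number"}},"fingers":{"type":"number"}}}},"force":{"type":"number"}},"required":["rows"]}

```bash
ls; mkdir -p pics; python3 - <<'E'
from plant import *
import cv2
for n in("top","scene"):
    c=read_camera(n);cv2.imwrite(f"pics/{n}0.png",c["pixels"][:,:,::-1]);print(n,c["fx"],c["fy"],c["cx"],c["cy"],c["R"],c["t"])
print(read_state())
E
```

```text
pics
top 395.90765985879096 395.90765985879096 252.91069683880212 196.2790203366259 [[-0.01543584 -0.99938365 -0.03152868]
 [-0.99922886  0.01655665 -0.03560282]
 [ 0.03610288  0.0309548  -0.99886855]] [0.01698497 0.59216875 0.96965673]
scene 365.3719281117862 365.3719281117862 256.5360843055176 188.8042363716951 [[ 0.40335904  0.91495105  0.01288614]
 [ 0.67458713 -0.28781994 -0.6797734 ]
 [-0.6182505   0.28288558 -0.73330898]] [-0.24384142 -0.36014667  1.43534656]
{'time_s': 0.1, 'q': array([-1.24761097,  0.43517844,  0.02500195,  1.57396447, -0.01157962,
        1.13399983, -0.07508455]), 'joint_vel': array([-5.67160959e-04, -1.49202545e-03,  1.37415646e-04, -1.41965939e-03,
       -3.87365206e-04, -1.34426170e-03, -7.41775650e-05]), 'joint_efforts': array([ 2.50552483e-03, -6.71753883e+01,  1.02734908e+00, -3.16905105e+01,
        1.56302989e-02,  7.11513785e-03,  2.72334923e-06]), 'ee_pos': array([0.25803705, 0.56877391, 0.23060527]), 'ee_rot': array([-6.63860010e-01, -3.07050667e+00,  2.19688192e-03]), 'force': array([ 0.23128984,  0.16335639, -0.58648755]), 'wrist_torque': array([ 0.00119643,  0.00074487, -0.03026873]), 'grip_force': 0.0, 'width': 0.08506723644531805}
```

View pics/top0.png

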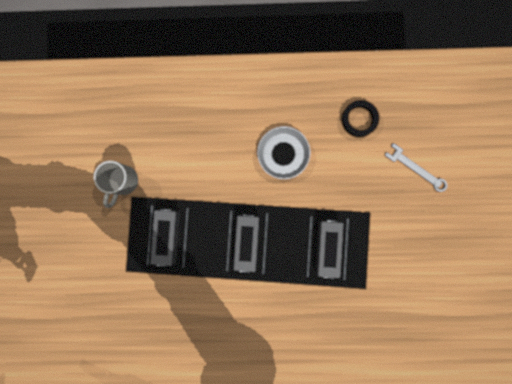

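View pics/scene0.png

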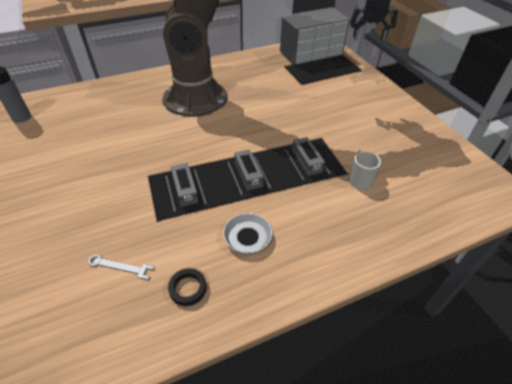

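The top view shows the cases at about (163,238), (246,243) and (330,249), with white lines beside them. The dish is at (284,153) and the mug at (110,178). The tape and wrench are well off to the right.

```bash
cat > h.py <<'E'
from plant import *
import cv2, numpy as np
from scipy.spatial.transform import Rotation as Rn
def ray(c,u,v,z):
    d=c["R"].T@np.array([(u-c["cx"])/c["fx"],(v-c["cy"])/c["fy"],1]);o=-c["R"].T@c["t"]
    return o+d*(z-o[2])/d[2]
def cases(c,z=0.049):
    g=cv2.cvtColor(c["pixels"],cv2.COLOR_RGB2GRAY);out=[]
    m=((g>70)*255).astype(np.uint8);k=np.zeros_like(m);k[203:286,134:364]=255
    m=cv2.morphologyEx(m&k,cv2.MORPH_OPEN,np.ones((4,4)))
    for q in cv2.findContours(m,cv2.RETR_EXTERNAL,cv2.CHAIN_APPROX_NONE)[0]:
        if cv2.contourArea(q)<400: continue
        r=cv2.minAreaRect(q);b=np.array([ray(c,*p,z) for p in cv2.boxPoints(r)])
        e=sorted([b[1]-b[0],b[2]-b[1]],key=np.linalg.norm);a=e[1]*np.sign(e[1][0])
        out.append((b.mean(0),np.degrees(np.arctan2(a[1],a[0])),[np.linalg.norm(x) for x in e],r[0]))
    return out
E
python3 - <<'E'
from h import *
c=read_camera("top")
for x in cases(c):print(x)
g=c["pixels"][125:185,250:318].astype(int)
m=((g[...,0]-g[...,2]<30)*255).astype(np.uint8)
q=max(cv2.findContours(m,cv2.RETR_EXTERNAL,cv2.CHAIN_APPROX_NONE)[0],key=cv2.contourArea)
(u,v),r=cv2.minEnclosingCircle(q);print(u+250,v+125,r,ray(c,u+250,v+125,.026),r/395.9*.93)
s=read_state();print(Rn.from_rotvec(s["ee_rot"]).as_matrix())
cv2.imwrite("pics/z.png",cv2.resize(c["pixels"][195:292,120:375,::-1],None,fx=3,fy=3,interpolation=2))
E
```

```text
(array([0.39536408, 0.11570889, 0.049     ]), np.float64(89.39883154442511), [np.float64(0.03043087459167438), np.float64(0.35010094458663676)], (208.5, 279.5))
(array([ 0.46124911, -0.17646397,  0.049     ]), np.float64(-4.592254338351866), [np.float64(0.05245963051846244), np.float64(0.13703103604405428)], (331.3741760253906, 250.13967895507812))
(array([0.47653724, 0.02223466, 0.049     ]), np.float64(-4.6319649278377595), [np.float64(0.05252527880401697), np.float64(0.13542647116207002)], (246.9535675048828, 244.69691467285156))
(array([ 0.5606687 , -0.14923025,  0.049     ]), np.float64(89.08597840178057), [np.float64(0.018845784375083954), np.float64(0.21191920510232562)], (319.0, 208.0))
282.95469665527344 152.12583923339844 26.571096420288086 [ 0.69847649 -0.06802503  0.026     ] 0.0624175793656679
[[-9.10662254e-01  4.13151434e-01 -3.89190435e-04]
 [ 4.13151603e-01  9.10661568e-01 -1.12347606e-03]
 [-1.09744973e-04 -1.18390189e-03 -9.99999293e-01]]
```

View pics/z.png

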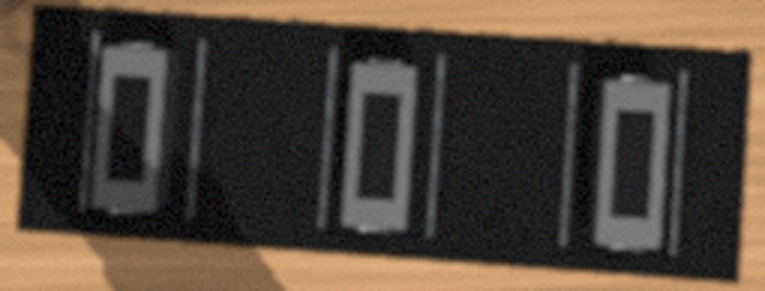

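The zoom shows three cases, all tilted by roughly -4.6° in yaw. That puts middle at (0.4765, 0.022), right at (0.461, -0.1765), left at about (0.492, 0.221) and the dish at (0.698, -0.068). I'll go to the left case first.

Emit:
arm_command(
  rows=[
    {"slide": [-0.0325, -0.02, 0], "twist": [0, 0, 0], "fingers": 0.085},
    {"slide": [-0.0325, -0.02, 0], "twist": [0, 0, 0], "fingers": 0.085},
    {"slide": [-0.0325, -0.02, 0], "twist": [0, 0, 0], "fingers": 0.085},
    {"slide": [-0.0325, -0.02, 0], "twist": [0, 0, 0], "fingers": 0.085},
    {"slide": [-0.0325, -0.02, 0], "twist": [0, 0, 0], "fingers": 0.085},
  ],
  force=40,
)

```text
time_s: 0.65
ee_pos: [0.3654, 0.4095, 0.2311]
ee_rot: [-0.664, -3.071, 0.001]
force: [1.3, 0.2, 0.4]
width: 0.0852
grip_force: 0.0
```

Emit:
arm_command(
  rows=[
    {"slide": [-0.0325, -0.02, 0], "twist": [0, 0, 0], "fingers": 0.085},
    {"slide": [-0.0325, -0.02, 0], "twist": [0, 0, 0], "fingers": 0.085},
    {"slide": [-0.0325, -0.02, 0], "twist": [0, 0, 0], "fingers": 0.085},
    {"slide": [-0.0325, -0.02, 0], "twist": [0, 0, 0], "fingers": 0.085},
    {"slide": [-0.0325, -0.02, 0], "twist": [0, 0, 0], "fingers": 0.085},
  ],
)

```text
time_s: 1.15
ee_pos: [0.472, 0.2513, 0.2312]
ee_rot: [-0.664, -3.07, 0.0]
force: [0.4, 0.2, -0.4]
width: 0.0852
grip_force: 0.0
```

Emit:
arm_command(
  rows=[
    {"slide": [-0.0325, -0.02, 0.02], "twist": [0, 0, 0], "fingers": 0.085},
    {"slide": [0, 0, 0.03], "twist": [0, 0, -6.6], "fingers": 0.085},
    {"slide": [0, 0, 0.03], "twist": [0, 0, -6.6], "fingers": 0.085},
    {"slide": [0, 0, 0.02], "twist": [0, 0, -6.6], "fingers": 0.085},
    {"slide": [0, 0, 0], "twist": [0, 0, 0], "fingers": 0.085},
  ],
)

```text
time_s: 1.65
ee_pos: [0.491, 0.22, 0.1286]
ee_rot: [-0.123, -3.134, 0.004]
force: [-0.1, 0.3, -1.0]
width: 0.085
grip_force: 0.0
```

```bash
cat > st.py <<'E'
from h import *
s=read_state();R=Rn.from_rotvec(s["ee_rot"]).as_matrix()
np.set_printoptions(precision=4,suppress=True)
print(s["time_s"],s["ee_pos"],"yaw y",np.degrees(np.arctan2(R[1,1],R[0,1])),"z",R[:,2],"F",s["force"],"T",s["wrist_torque"],"w",s["width"],s["grip_force"],"q",s["q"])
E
python3 st.py; python3 - <<'E'
from h import *
import plant;print([n for n in dir(plant) if not n.startswith('_')], read_state().get("hold_point_z"),globals().get("hold_point_z"))
c=read_camera("top");
cv2.imwrite("pics/t1.png",cv2.resize(c["pixels"][140:300,80:380,::-1],None,fx=2.5,fy=2.5,interpolation=2))
c=read_camera("scene");
cv2.imwrite("pics/s1.png",cv2.resize(c["pixels"][80:260,140:400,::-1],None,fx=3,fy=3,interpolation=2))
E
```

```text
1.65 [0.491  0.22   0.1286] yaw y 85.49092711499172 z [-0.0048 -0.0026 -1.    ] F [-0.0833  0.3019 -1.0318] T [-0.0102  0.0191 -0.0079] w 0.08501199567238082 0.0 q [-0.5791  0.4088  0.0781  1.9081 -0.0421  0.8317  1.0132]
['MotionError', 'close_job', 'hold_point_z', 'read_camera', 'read_state'] None 0.0187
```

View pics/s1.png

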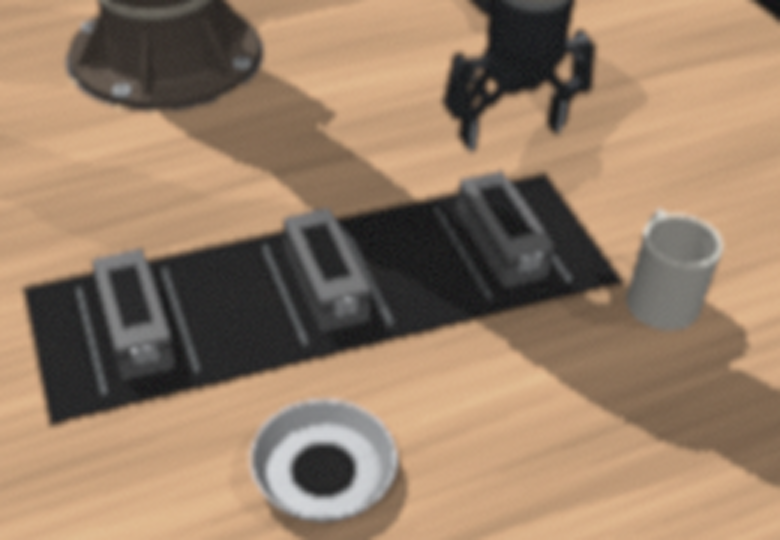

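The gripper stands above the left case, whose top centre is near crop (506,215). I'll cross-check that position with the scene camera.

```bash
python3 - <<'E'
from h import *
c=read_camera("scene")
for u,v in((506,215),(328,250),(134,302)):print(ray(c,u/3+140,v/3+80,.049))
c=read_camera("top")
for x,y in((.492,.2211),(.4765,.022)):
  p=c["R"]@np.array([x,y,.049])+c["t"];print(c["fx"]*p[0]/p[2]+c["cx"],c["fy"]*p[1]/p[2]+c["cy"])
E
```

```text
[0.50491553 0.22258966 0.049     ]
[0.48120667 0.02975304 0.049     ]
[ 0.47538243 -0.17102465  0.049     ]
163.65501312758778 239.1919411240678
247.04690774129114 244.6418307139283
```

Emit:
arm_command(
  rows=[
    {"slide": [-0.003, 0.002, 0.03], "twist": [0, 0, 0], "fingers": 0.085},
    {"slide": [0, 0, 0.035], "twist": [0, 0, 0], "fingers": 0.085},
    {"slide": [0, 0, 0.03], "twist": [0, 0, 0], "fingers": 0.085},
    {"slide": [0, 0, 0.021], "twist": [0, 0, 0], "fingers": 0.085},
    {"slide": [0, 0, 0], "twist": [0, 0, 0], "fingers": 0.085},
  ],
  force=40,
)

```text
time_s: 2.35
ee_pos: [0.4951, 0.2226, 0.014]
ee_rot: [-0.128, -3.137, 0.003]
force: [-0.3, -0.6, 0.8]
width: 0.0846
grip_force: 0.0
```

Emit:
arm_command(
  rows=[
    {"slide": [0, 0, 0], "twist": [0, 0, 0], "fingers": 0.05},
    {"slide": [0, 0, 0], "twist": [0, 0, 0], "fingers": 0.04},
    {"slide": [0, 0, 0], "twist": [0, 0, 0], "fingers": 0.04},
    {"slide": [0, 0, 0], "twist": [0, 0, 0], "fingers": 0.04},
    {"slide": [0, 0, 0], "twist": [0, 0, 0], "fingers": 0.04},
  ],
  force=40,
)

```text
time_s: 2.85
ee_pos: [0.4973, 0.2238, 0.0173]
ee_rot: [0.127, 3.136, 0.003]
force: [-0.7, 1.7, 5.6]
width: 0.0514
grip_force: 41.6
```

```bash
python3 st.py
```

```text
2.85 [0.4973 0.2238 0.0173] yaw y 85.37748377476532 z [ 0.0031  0.002  -1.    ] F [-0.6516  1.6643  5.5515] T [ 0.0314  0.17   -0.0621] w 0.051382104047403225 41.58622920513153 q [-0.5638  0.5778  0.0594  1.9806 -0.0595  0.5812  1.0257]
```

Emit:
arm_command(
  rows=[
    {"slide": [0, 0, -0.02], "twist": [0, 0, 0], "fingers": 0.04},
    {"slide": [0, 0, -0.03], "twist": [0, 0, 0], "fingers": 0.04},
    {"slide": [0, 0, -0.03], "twist": [0, 0, 0], "fingers": 0.04},
    {"slide": [0, 0, -0.03], "twist": [0, 0, 0], "fingers": 0.04},
    {"slide": [0, 0, -0.01], "twist": [0, 0, 0], "fingers": 0.04},
  ],
)

```text
time_s: 3.35
ee_pos: [0.4974, 0.2236, 0.1389]
ee_rot: [0.127, 3.135, 0.004]
force: [0.8, 0.3, -4.8]
width: 0.0509
grip_force: 45.6
```

Emit:
arm_command(
  rows=[
    {"slide": [0, 0, 0], "twist": [0, 0, 0], "fingers": 0.04},
    {"slide": [0, 0, 0], "twist": [0, 0, 0], "fingers": 0.04},
    {"slide": [0, 0, 0], "twist": [0, 0, 0], "fingers": 0.04},
    {"slide": [0, 0, 0], "twist": [0, 0, 0], "fingers": 0.04},
  ],
)

```text
time_s: 3.75
ee_pos: [0.4952, 0.2225, 0.1339]
ee_rot: [-0.126, -3.137, 0.002]
force: [0.1, 0.9, -5.2]
width: 0.0513
grip_force: 45.6
```

```bash
python3 st.py
```

```text
3.75 [0.4952 0.2225 0.1339] yaw y 85.40298572227795 z [-0.0022 -0.0013 -1.    ] F [ 0.0568  0.9402 -5.1915] T [ 0.0059 -0.0706  0.0339] w 0.05132033200803086 45.56613028049469 q [-0.582   0.4074  0.0817  1.894  -0.0432  0.8444  1.0124]
```

Emit:
arm_command(
  rows=[
    {"slide": [0.05, 0, 0], "twist": [0, 0, 0], "fingers": 0.04},
    {"slide": [0.05, 0, 0], "twist": [0, 0, 0], "fingers": 0.04},
    {"slide": [0, 0, 0], "twist": [0, 0, 0], "fingers": 0.04},
    {"slide": [0, 0, 0], "twist": [0, 0, 0], "fingers": 0.04},
    {"slide": [0, 0, 0], "twist": [0, 0, 0], "fingers": 0.04},
  ],
)

```text
time_s: 4.25
ee_pos: [0.3972, 0.2311, 0.1353]
ee_rot: [0.127, 3.138, 0.0]
force: [0.3, 0.3, -6.1]
width: 0.0516
grip_force: 45.3
```

Emit:
arm_command(
  rows=[
    {"slide": [0, 0, 0], "twist": [0, 0, 0], "fingers": 0.04},
    {"slide": [0, 0, 0], "twist": [0, 0, 0], "fingers": 0.04},
    {"slide": [0, 0, 0], "twist": [0, 0, 0], "fingers": 0.04},
  ],
)

```text
time_s: 4.55
ee_pos: [0.3969, 0.2308, 0.1352]
ee_rot: [0.127, 3.139, -0.0]
force: [-0.8, 0.8, -4.9]
width: 0.0517
grip_force: 45.3
```

```bash
python3 st.py
```

```text
4.55 [0.3969 0.2308 0.1352] yaw y 85.35105893118042 z [ 0.0001 -0.0001 -1.    ] F [-0.7824  0.777  -4.914 ] T [-0.0093 -0.0421 -0.0305] w 0.051666975093672886 45.31769514083862 q [-0.6928  0.2844  0.0606  2.0863 -0.0242  0.7716  0.8724]
```

Emit:
arm_command(
  rows=[
    {"slide": [-0.05, 0, 0], "twist": [0, 0, 0], "fingers": 0.04},
    {"slide": [-0.05, 0, 0], "twist": [0, 0, 0], "fingers": 0.04},
    {"slide": [0, 0, 0], "twist": [0, 0, 0], "fingers": 0.04},
    {"slide": [0, 0, 0], "twist": [0, 0, 0], "fingers": 0.04},
    {"slide": [0, 0, 0], "twist": [0, 0, 0], "fingers": 0.04},
  ],
)

```text
time_s: 5.05
ee_pos: [0.4951, 0.2228, 0.1348]
ee_rot: [-0.126, -3.138, 0.001]
force: [-0.9, 1.2, -6.0]
width: 0.051
grip_force: 45.5
```

Emit:
arm_command(
  rows=[
    {"slide": [0, 0, 0], "twist": [0, 0, 0], "fingers": 0.04},
    {"slide": [0, 0, 0], "twist": [0, 0, 0], "fingers": 0.04},
    {"slide": [0, 0, 0], "twist": [0, 0, 0], "fingers": 0.04},
  ],
)

```text
time_s: 5.35
ee_pos: [0.4956, 0.2232, 0.1355]
ee_rot: [0.125, 3.139, 0.0]
force: [0.3, -0.2, -6.2]
width: 0.0512
grip_force: 45.5
```

```bash
python3 st.py
```

```text
5.35 [0.4956 0.2232 0.1355] yaw y 85.43889656189212 z [ 0.0001  0.0002 -1.    ] F [ 0.3198 -0.2377 -6.1897] T [-0.058  -0.0319 -0.0105] w 0.0511929108929775 45.45454680919647 q [-0.5871  0.4048  0.0876  1.8937 -0.0463  0.8448  1.0154]
```

The left case looks silent: the moment changed by less than 0.03 N m between strokes. I'll stand it back where it was.

Emit:
arm_command(
  rows=[
    {"slide": [0, 0, 0.035], "twist": [0, 0, 0], "fingers": 0.04},
    {"slide": [0, 0, 0.035], "twist": [0, 0, 0], "fingers": 0.04},
    {"slide": [0, 0, 0.025], "twist": [0, 0, 0], "fingers": 0.04},
    {"slide": [0, 0, 0.012], "twist": [0, 0, 0], "fingers": 0.04},
    {"slide": [0, 0, 0.006], "twist": [0, 0, 0], "fingers": 0.04},
  ],
)

```text
time_s: 5.85
ee_pos: [0.4956, 0.2229, 0.0216]
ee_rot: [-0.126, -3.138, 0.001]
force: [-0.2, 0.4, -5.4]
width: 0.0514
grip_force: 45.2
```

Emit:
arm_command(
  rows=[
    {"slide": [0, 0, 0.003], "twist": [0, 0, 0], "fingers": 0.04},
    {"slide": [0, 0, 0.003], "twist": [0, 0, 0], "fingers": 0.04},
    {"slide": [0, 0, 0], "twist": [0, 0, 0], "fingers": 0.04},
    {"slide": [0, 0, 0], "twist": [0, 0, 0], "fingers": 0.04},
  ],
)

```text
time_s: 6.25
ee_pos: [0.4969, 0.2233, 0.0173]
ee_rot: [0.126, 3.137, 0.002]
force: [-0.2, -0.7, 0.4]
width: 0.0514
grip_force: 46.1
```

```bash
python3 st.py
```

```text
6.25 [0.4969 0.2233 0.0173] yaw y 85.39857716036695 z [ 0.0019  0.0011 -1.    ] F [-0.1862 -0.6704  0.4121] T [ 0.103   0.0871 -0.028 ] w 0.05144545797099602 46.11344039440155 q [-0.5681  0.5778  0.0656  1.9811 -0.0652  0.5825  1.0318]
```

Emit:
arm_command(
  rows=[
    {"slide": [0, 0, 0], "twist": [0, 0, 0], "fingers": 0.06},
    {"slide": [0, 0, 0], "twist": [0, 0, 0], "fingers": 0.085},
    {"slide": [0, 0, 0], "twist": [0, 0, 0], "fingers": 0.085},
    {"slide": [0, 0, 0], "twist": [0, 0, 0], "fingers": 0.085},
    {"slide": [0, 0, -0.02], "twist": [0, 0, 0], "fingers": 0.085},
  ],
)

```text
time_s: 6.75
ee_pos: [0.4945, 0.2222, 0.0347]
ee_rot: [-0.126, -3.136, 0.003]
force: [-0.0, 0.0, -0.4]
width: 0.085
grip_force: 0.0
```

Emit:
arm_command(
  rows=[
    {"slide": [0, 0, -0.05], "twist": [0, 0, 0], "fingers": 0.085},
    {"slide": [0, 0, -0.05], "twist": [0, 0, 0], "fingers": 0.085},
    {"slide": [0, -0.04, 0], "twist": [0, 0, 0], "fingers": 0.085},
    {"slide": [0, -0.04, 0], "twist": [0, 0, 0], "fingers": 0.085},
    {"slide": [0, -0.04, 0], "twist": [0, 0, 0], "fingers": 0.085},
  ],
)

```text
time_s: 7.25
ee_pos: [0.4863, 0.1022, 0.1369]
ee_rot: [0.125, 3.138, 0.001]
force: [0.7, 0.1, -0.1]
width: 0.0849
grip_force: 0.0
```

Emit:
arm_command(
  rows=[
    {"slide": [0, -0.04, 0], "twist": [0, 0, 0], "fingers": 0.085},
    {"slide": [0, -0.04, 0], "twist": [0, 0, 0], "fingers": 0.085},
    {"slide": [0, 0, 0], "twist": [0, 0, 0], "fingers": 0.085},
    {"slide": [0, 0, 0], "twist": [0, 0, 0], "fingers": 0.085},
  ],
)

```text
time_s: 7.65
ee_pos: [0.48, 0.0228, 0.1365]
ee_rot: [0.13, 3.139, 0.0]
force: [0.4, -0.1, 0.4]
width: 0.0852
grip_force: 0.0
```

```bash
python3 st.py;python3 - <<'E'
from h import *
c=read_camera("scene");
cv2.imwrite("pics/s2.png",cv2.resize(c["pixels"][80:260,140:400,::-1],None,fx=3,fy=3,interpolation=2))
E
```

```text
7.65 [0.48   0.0228 0.1365] yaw y 85.259822443553 z [ 0.0003  0.0001 -1.    ] F [ 0.3692 -0.1302  0.3775] T [-0.0016 -0.0116 -0.0078] w 0.08524571082700984 0.0 q [-0.2681  0.3129  0.1368  2.0423 -0.0593  0.7897  1.392 ]
```

View pics/s2.png

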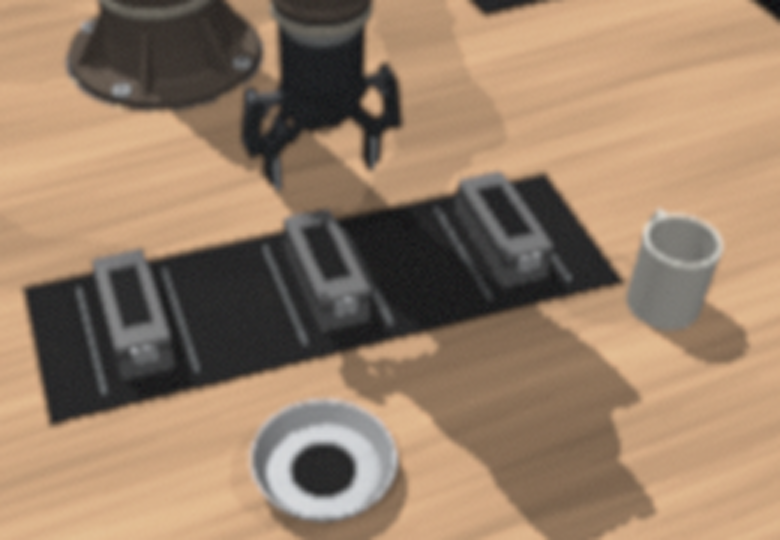

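The left case is standing upright where it was, at crop (505,225). The gripper is above the middle case, so I'll do that one now.

Emit:
arm_command(
  rows=[
    {"slide": [0, 0, 0.035], "twist": [0, 0, 0], "fingers": 0.085},
    {"slide": [0, 0, 0.035], "twist": [0, 0, 0], "fingers": 0.085},
    {"slide": [0, 0, 0.03], "twist": [0, 0, 0], "fingers": 0.085},
    {"slide": [0, 0, 0.02], "twist": [0, 0, 0], "fingers": 0.085},
    {"slide": [0, 0, 0], "twist": [0, 0, 0], "fingers": 0.085},
  ],
)

```text
time_s: 8.2
ee_pos: [0.4783, 0.0251, 0.014]
ee_rot: [-0.122, -3.135, 0.0]
force: [-0.6, 0.9, -0.2]
width: 0.0848
grip_force: 0.0
```

Emit:
arm_command(
  rows=[
    {"slide": [0, 0, 0], "twist": [0, 0, 0], "fingers": 0.05},
    {"slide": [0, 0, 0], "twist": [0, 0, 0], "fingers": 0.04},
    {"slide": [0, 0, 0], "twist": [0, 0, 0], "fingers": 0.04},
    {"slide": [0, 0, 0], "twist": [0, 0, 0], "fingers": 0.04},
    {"slide": [0, 0, 0], "twist": [0, 0, 0], "fingers": 0.04},
  ],
  force=40,
)

```text
time_s: 8.7
ee_pos: [0.481, 0.0243, 0.0177]
ee_rot: [0.125, 3.137, 0.002]
force: [-0.6, 2.0, 6.2]
width: 0.0514
grip_force: 42.7
```

Emit:
arm_command(
  rows=[
    {"slide": [0, 0, -0.02], "twist": [0, 0, 0], "fingers": 0.04},
    {"slide": [0, 0, -0.03], "twist": [0, 0, 0], "fingers": 0.04},
    {"slide": [0, 0, -0.03], "twist": [0, 0, 0], "fingers": 0.04},
    {"slide": [0, 0, -0.03], "twist": [0, 0, 0], "fingers": 0.04},
    {"slide": [0, 0, -0.01], "twist": [0, 0, 0], "fingers": 0.04},
  ],
)

```text
time_s: 9.2
ee_pos: [0.4812, 0.0237, 0.1392]
ee_rot: [0.126, 3.135, 0.002]
force: [-0.0, -0.3, -5.1]
width: 0.0516
grip_force: 45.1
```

Emit:
arm_command(
  rows=[
    {"slide": [0, 0, 0], "twist": [0, 0, 0], "fingers": 0.04},
    {"slide": [0, 0, 0], "twist": [0, 0, 0], "fingers": 0.04},
    {"slide": [0, 0, 0], "twist": [0, 0, 0], "fingers": 0.04},
    {"slide": [0, 0, 0], "twist": [0, 0, 0], "fingers": 0.04},
  ],
)

```text
time_s: 9.6
ee_pos: [0.4791, 0.0234, 0.135]
ee_rot: [-0.126, -3.137, 0.001]
force: [0.3, -0.2, -5.2]
width: 0.0513
grip_force: 45.0
```

```bash
python3 st.py
```

```text
9.6 [0.4791 0.0234 0.135 ] yaw y 85.39893480474204 z [-0.0024 -0.0005 -1.    ] F [ 0.2878 -0.2149 -5.1738] T [-0.0062 -0.0806 -0.0191] w 0.05125814758949652 44.997047781944275 q [-0.2733  0.3153  0.1413  2.0437 -0.0614  0.7889  1.3951]
```

Emit:
arm_command(
  rows=[
    {"slide": [-0.05, 0, 0], "twist": [0, 0, 0], "fingers": 0.04},
    {"slide": [-0.05, 0, 0], "twist": [0, 0, 0], "fingers": 0.04},
    {"slide": [0, 0, 0], "twist": [0, 0, 0], "fingers": 0.04},
    {"slide": [0, 0, 0], "twist": [0, 0, 0], "fingers": 0.04},
    {"slide": [0, 0, 0], "twist": [0, 0, 0], "fingers": 0.04},
  ],
)

```text
time_s: 10.1
ee_pos: [0.5782, 0.0155, 0.1352]
ee_rot: [-0.126, -3.136, 0.001]
force: [-0.2, -0.6, -4.3]
width: 0.0517
grip_force: 45.0
```

Emit:
arm_command(
  rows=[
    {"slide": [0, 0, 0], "twist": [0, 0, 0], "fingers": 0.04},
    {"slide": [0, 0, 0], "twist": [0, 0, 0], "fingers": 0.04},
    {"slide": [0, 0, 0], "twist": [0, 0, 0], "fingers": 0.04},
  ],
)

```text
time_s: 10.4
ee_pos: [0.5792, 0.0157, 0.1365]
ee_rot: [-0.126, -3.139, -0.0]
force: [0.2, 0.1, -5.0]
width: 0.0513
grip_force: 45.0
```

```bash
python3 st.py
```

```text
10.4 [0.5792 0.0157 0.1365] yaw y 85.41066992391816 z [-0.      0.0002 -1.    ] F [ 0.1601  0.1116 -4.9818] T [ 0.0463  0.085  -0.0277] w 0.05128104529383984 44.96470928192139 q [-0.2283  0.456   0.1515  1.8089 -0.0864  0.8831  1.4535]
```

Emit:
arm_command(
  rows=[
    {"slide": [0.05, 0, 0], "twist": [0, 0, 0], "fingers": 0.04},
    {"slide": [0.05, 0, 0], "twist": [0, 0, 0], "fingers": 0.04},
    {"slide": [0, 0, 0], "twist": [0, 0, 0], "fingers": 0.04},
    {"slide": [0, 0, 0], "twist": [0, 0, 0], "fingers": 0.04},
    {"slide": [0, 0, 0], "twist": [0, 0, 0], "fingers": 0.04},
  ],
)

```text
time_s: 10.9
ee_pos: [0.4814, 0.0237, 0.1371]
ee_rot: [0.126, 3.136, 0.001]
force: [0.0, -0.3, -4.5]
width: 0.0511
grip_force: 45.1
```

Emit:
arm_command(
  rows=[
    {"slide": [0, 0, 0], "twist": [0, 0, 0], "fingers": 0.04},
    {"slide": [0, 0, 0], "twist": [0, 0, 0], "fingers": 0.04},
    {"slide": [0, 0, 0], "twist": [0, 0, 0], "fingers": 0.04},
  ],
)

```text
time_s: 11.2
ee_pos: [0.4807, 0.0235, 0.1363]
ee_rot: [0.126, 3.139, -0.0]
force: [0.3, 0.4, -5.3]
width: 0.0513
grip_force: 45.1
```

```bash
python3 st.py
```

```text
11.2 [0.4807 0.0235 0.1363] yaw y 85.3868584882943 z [ 0.0004 -0.     -1.    ] F [ 0.261   0.4199 -5.3455] T [-0.0745 -0.0998 -0.0015] w 0.051281934410455955 45.121641755104065 q [-0.2763  0.3142  0.1455  2.0415 -0.063   0.7896  1.3969]
```

The moment about y went from +0.085 to -0.100 N m, so the middle case probably rattles. I'll repeat the strokes with averaged readings.

Emit:
arm_command(
  rows=[
    {"slide": [-0.05, 0, 0], "twist": [0, 0, 0], "fingers": 0.04},
    {"slide": [-0.05, 0, 0], "twist": [0, 0, 0], "fingers": 0.04},
    {"slide": [0, 0, 0], "twist": [0, 0, 0], "fingers": 0.04},
    {"slide": [0, 0, 0], "twist": [0, 0, 0], "fingers": 0.04},
    {"slide": [0, 0, 0], "twist": [0, 0, 0], "fingers": 0.04},
  ],
)

```text
time_s: 11.7
ee_pos: [0.5786, 0.0155, 0.1357]
ee_rot: [-0.126, -3.137, 0.0]
force: [-1.2, -0.0, -4.4]
width: 0.0516
grip_force: 45.1
```

Emit:
arm_command(
  rows=[
    {"slide": [0, 0, 0], "twist": [0, 0, 0], "fingers": 0.04},
    {"slide": [0, 0, 0], "twist": [0, 0, 0], "fingers": 0.04},
    {"slide": [0, 0, 0], "twist": [0, 0, 0], "fingers": 0.04},
  ],
)

```text
time_s: 12.0
ee_pos: [0.5792, 0.0157, 0.1365]
ee_rot: [-0.126, -3.139, -0.0]
force: [-0.7, 1.0, -4.5]
width: 0.0515
grip_force: 45.1
```

```bash
cat > av.py <<'E'
from h import *
T=[]
for i in range(8): read_camera("top");T.append(read_state()["wrist_torque"])
print(np.mean(T,0),np.std(T,0))
E
python3 av.py
```

```text
[-0.00827988  0.09506572 -0.01700982] [0.03105486 0.02712944 0.03283138]
```

Emit:
arm_command(
  rows=[
    {"slide": [0.05, 0, 0], "twist": [0, 0, 0], "fingers": 0.04},
    {"slide": [0.05, 0, 0], "twist": [0, 0, 0], "fingers": 0.04},
    {"slide": [0, 0, 0], "twist": [0, 0, 0], "fingers": 0.04},
    {"slide": [0, 0, 0], "twist": [0, 0, 0], "fingers": 0.04},
    {"slide": [0, 0, 0], "twist": [0, 0, 0], "fingers": 0.04},
  ],
)

```text
time_s: 12.9
ee_pos: [0.4816, 0.0237, 0.1369]
ee_rot: [0.126, 3.137, 0.001]
force: [0.8, -0.0, -4.3]
width: 0.0517
grip_force: 45.1
```

Emit:
arm_command(
  rows=[
    {"slide": [0, 0, 0], "twist": [0, 0, 0], "fingers": 0.04},
    {"slide": [0, 0, 0], "twist": [0, 0, 0], "fingers": 0.04},
    {"slide": [0, 0, 0], "twist": [0, 0, 0], "fingers": 0.04},
  ],
)

```text
time_s: 13.2
ee_pos: [0.4807, 0.0235, 0.1363]
ee_rot: [0.126, 3.139, -0.0]
force: [0.4, 0.3, -5.0]
width: 0.0513
grip_force: 45.2
```

```bash
python3 av.py; python3 st.py
```

```text
[-0.00231953 -0.12131023 -0.00207754] [0.01999105 0.03056214 0.02861337]
13.6 [0.48   0.0236 0.1363] yaw y 85.3998748384364 z [ 0.  0. -1.] F [ 0.1307  0.2593 -4.634 ] T [-0.0152 -0.0929 -0.0087] w 0.0512689108163124 45.15022695064545 q [-0.2797  0.3134  0.1494  2.0429 -0.0647  0.7896  1.3986]
```

The difference is 0.216 N m, so the middle case is the rattler. Now to carry it over the dish.

Emit:
arm_command(
  rows=[
    {"slide": [-0.01, -0.0034, -0.003], "twist": [0, 0, 0], "fingers": 0.04},
    {"slide": [-0.02, -0.0066, -0.003], "twist": [0, 0, 0], "fingers": 0.04},
    {"slide": [-0.025, -0.008, -0.003], "twist": [0, 0, 0], "fingers": 0.04},
    {"slide": [-0.025, -0.008, 0], "twist": [0, 0, 0], "fingers": 0.04},
    {"slide": [-0.025, -0.008, 0], "twist": [0, 0, 0], "fingers": 0.04},
  ],
)

```text
time_s: 14.1
ee_pos: [0.5837, -0.0196, 0.1457]
ee_rot: [0.126, 3.138, -0.0]
force: [-0.0, 0.3, -5.2]
width: 0.0513
grip_force: 45.2
```

Emit:
arm_command(
  rows=[
    {"slide": [-0.025, -0.008, 0], "twist": [0, 0, 0], "fingers": 0.04},
    {"slide": [-0.025, -0.008, 0], "twist": [0, 0, 0], "fingers": 0.04},
    {"slide": [-0.025, -0.008, 0], "twist": [0, 0, 0], "fingers": 0.04},
    {"slide": [-0.02, -0.0066, 0], "twist": [0, 0, 0], "fingers": 0.04},
    {"slide": [-0.016, -0.0052, 0], "twist": [0, 0, 0], "fingers": 0.04},
  ],
)

```text
time_s: 14.6
ee_pos: [0.6913, -0.0647, 0.145]
ee_rot: [0.127, 3.139, -0.001]
force: [-0.5, -0.1, -4.9]
width: 0.0514
grip_force: 45.2
```

Emit:
arm_command(
  rows=[
    {"slide": [-0.0096, -0.004, 0], "twist": [0, 0, 0], "fingers": 0.04},
    {"slide": [0, 0, 0], "twist": [0, 0, 0], "fingers": 0.04},
    {"slide": [0, 0, 0], "twist": [0, 0, 0], "fingers": 0.04},
    {"slide": [0, 0, 0], "twist": [0, 0, 0], "fingers": 0.04},
    {"slide": [0, 0, 0], "twist": [0, 0, 0], "fingers": 0.04},
  ],
)

```text
time_s: 15.1
ee_pos: [0.6984, -0.0675, 0.1455]
ee_rot: [-0.125, -3.139, -0.001]
force: [0.0, 0.2, -5.1]
width: 0.0513
grip_force: 45.1
```

```bash
python3 - <<'E'
from h import *
a=read_camera("scene")["pixels"][60:300,120:400];b=read_camera("top")["pixels"][80:290,100:380]
cv2.imwrite("pics/s3.png",cv2.resize(a[...,::-1],None,fx=2.5,fy=2.5,interpolation=2))
cv2.imwrite("pics/t3.png",cv2.resize(b[...,::-1],None,fx=2.5,fy=2.5,interpolation=2))
E
python3 st.py
```

```text
15.2 [ 0.6986 -0.0677  0.1456] yaw y 85.41789579351158 z [ 0.0001  0.0002 -1.    ] F [ 0.0772 -0.0257 -4.07  ] T [ 0.     -0.1168  0.0175] w 0.0512673037707182 45.08955180644989 q [-0.0874  0.6313  0.1783  1.4704 -0.1212  1.0506  1.6083]
```

View pics/s3.png

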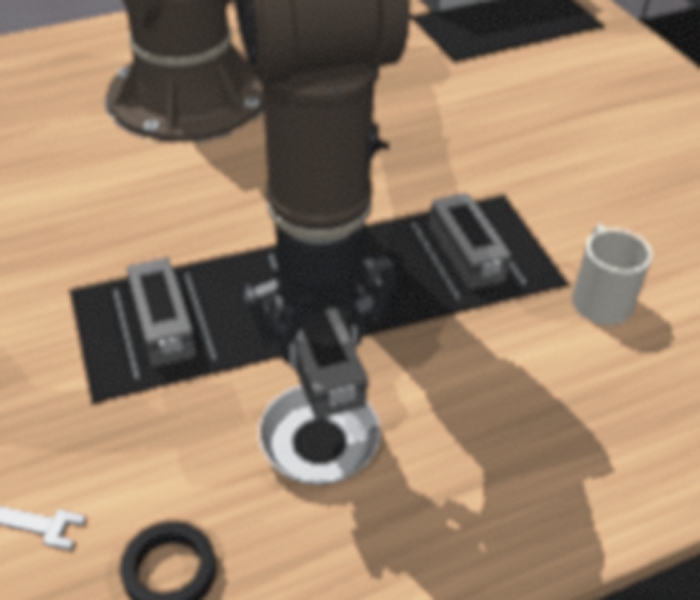

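View pics/t3.png

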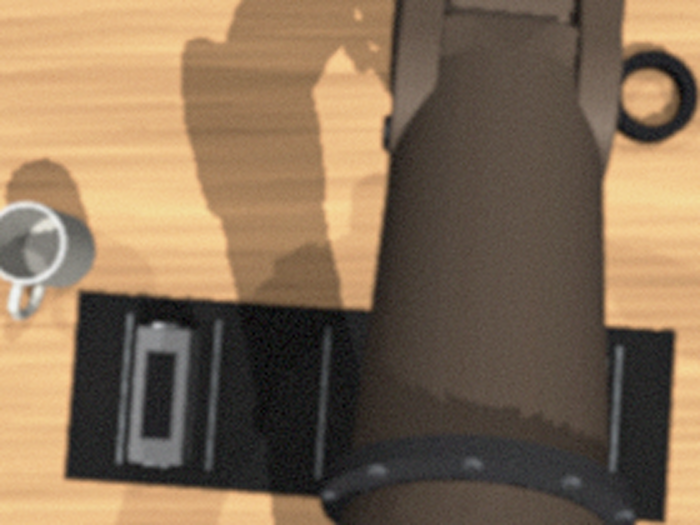

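The scene view shows the case held level over the dish, with the left case (470,240) and right case (160,315) upright and the mug, wrench and tape where they were. The top view shows only the arm over the dish, and the left case in its place.

```bash
python3 -c "
from plant import *
print(close_job())"
```

```text
the job is handed in; nothing more can be done
None
```

The middle case is the one that rattles: its wrist moment shifted by about 0.22 N m between strokes. I handed the job in with it held level over the centre of the dish, its middle about 15 cm above the bench; the left case was silent and is back upright in its place, and I never lifted the right one because the rattle was already found.

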